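# Hang the empty component reel on the J-hook

### The arm

A 6-joint arm with a two-finger parallel gripper is mounted at the origin on the work surface. World frame = base frame: x ahead of the robot, y to its left, z up, the work surface at z = 0. Lengths are in m, angles in rad, forces in N, time in s.
With the tool pointing down it reaches from about 0.3 to 0.775 m from the base axis. Payload 14.6 kg.
Tool frame: the origin (TCP) lies midway between the tips of the shut fingers; the grasp point (between the pads) lies 19 mm behind it (ctrl.grip_depth is the z of the grasp point in the tool frame, in m); z points along the fingers, y is the line along which they close (so a half turn about z gives the same grasp; the last joint's range is limited). The gripper opens to 94 mm and grips with 3 to 60 N. Pads are 16 mm wide; open, the fingers measure 119 mm over their backs; the gripper's body (75 mm by 177 mm) begins 78 mm behind the grasp point.
Start: joints at [1.078, 0.3, 1.521, -0, 1.321, -0.067], TCP at [0.227, 0.501, 0.205] pointing down, gripper open.
Joint ranges: [-3.03, 3.03], [-0.79, 2.21], [0.23, 2.52], [-1.04, 4.18], [0, 3.07], [-2.55, 2.55]. Speed limits (rad/s): [2.22, 2.22, 2.57, 3.14, 3.14, 3.14].

### API

Orientations are given as [roll, pitch, yaw] about the fixed x, y, z axes, in that order (R = Rz(yaw) Ry(pitch) Rx(roll)).
In Python, from station import ctrl gives the robot as it stands. The module is installed in compiled form; this text tells all that it offers.
- The arm moves only by the tool carry_out, never from a script. Its argument "commands" is a list of rows, each a list of 3 entries, a list of its own where there are three numbers: the closure, from 0 (fully open) to 1 (shut), then the shift along the tool's x, y, z in mm, then the turn, a rotation vector about the tool's x, y, z in rad. In form: [[gripper, [tx, ty, tz], [wx, wy, wz]], ...]. A call has 1 to 10 rows; each row shifts and turns the commanded pose from where the row before left it, along the tool's axes as they then stand; what a row does not reach is not made up. A row lasts 1/8 s, in which the tool goes at most 62.5 mm and 10.7 degrees, less where a joint would pass 70% of its speed; a pose out of reach is approached as far as the arm can. A call with a gripper value outside its range is refused whole. The fingers move at their own pace and stop on an object; "squeeze" is the grip in N (left out, the last holds). Time passes only in rows, so rows that do not move let the fingers close. It gives the time, the measured TCP pose, the force, the opening and the grip force at its end, in the units of the state.
- ctrl.get_obs(): the state, without advancing time (a new reading comes with each control period).
- ctrl.camera(name): name is "scene" or "side" or "wrist"; returns a dict with "img" (480x640x3 uint8, blue, green, red), "camera_matrix" (3x3 intrinsics, pixels), "rvec" (rotation vector, rad) and "tvec" (3), from world to camera coordinates, as OpenCV has them. Camera axes: x right, y down, z forward; pixel columns grow to the right and rows downward; lengths in m; the calibration is good to about 2 mm. A picture is of the moment at which its call begins. There is no depth.
- ctrl.hand_in(): hands the job in; it is judged then, once.
Trained networks look in the newest picture that a camera, given by its name, has taken for a name from the list of things; names that differ only in an ending like _2 or _b are one class to them, and where a whole thing is asked for, a point or a joint stands for the part that bears it (a point fixed in the world has none). Each returns a list of dicts, best first, with "score" (0 to 1); they miss things now and then, are a little off and sometimes report something else, mostly with a low value. They report only what shows in the picture. A call takes as long as a camera call. They do not tell look-alikes from the thing itself.
- ctrl.outline_of(thing, camera): "region" (480x640 bool, what is visible of it).
- ctrl.place_of(thing, camera): "at" ([x, y, z] in m, in world coordinates, good to about 4 mm: a listed point, or the origin of a listed thing).
The state is a dict: "time_s": time; "qpos": joint angles; "joint_vel": joint speeds; "tau": joint torques, N m; "ee_pos": TCP position; "eef_rot": TCP orientation; "force": force on the tool from outside, world axes, zero at the start; "moment": the same for the moment, N m; "grip_width": finger opening in m; "grip_force": force on a finger pad.
Only numpy, scipy, OpenCV 4.12 (cv2) and the standard library are available. Lean on these libraries where they do the work, as an engineer would, in place of code of your own. Each camera call takes 0.05 s, during which the arm holds its last target. There are 200 camera calls.

### The job

Swing the yellow keeper bar aside so that it is clear of both reels, lift the empty blue open-spoked reel out of the stand by its rim, and hang it by its rim on the red J-hook so that it hangs freely. Then swing the keeper bar back to its stop over the reel that stays in the stand. Leave the full reel and the other things on the bench where they are, and do not drop the reel on the bench.

Things in the scene. Friction and masses are not known exactly. Their poses are not given: they have to be found in the camera images.
- empty_reel: Blue spoked wheel, 178 mm diameter, 12 mm thick, 0.12 kg; flat-sided rim, inner radius 75; hub radius 22; three 12 mm spokes, open windows between. Origin: hub centre; x = axle (level), z up at the start. At the start one spoke points straight down, so the rim's top is free of spokes to 50 degrees either side. Stands upright in one of the stand's slots, hub 111, rim top 200 mm above the bench.
- full_reel: Full reel, bystander: a solid white and black disc of the same size (178 mm by 12 mm), origin at its centre, x axis its axle; it stands in the other slot and must stay there.
- stand: Grey fixed reel stand, base 240 (x) by 170 (y) by 20 mm. Origin: centre of its underside. Slots at x = -35 and +35 mm, reel axles along its x; either may hold the empty reel. Each slot: two upright plates to 70 mm above the bench, 80 mm long in y, 2.5 mm play each side; reels rest on rollers and lift straight up. The keeper's post (18 mm thick, 206 mm high) stands at x = -100 mm, y = 0.
- keeper (a joint): Yellow keeper bar turning level about the stand's post, rad: 0 = at its stop, along the stand's +x over the tops of both reels; grows as it swings to the stand's +y, up to 1.6; from about 1.0 clear of both reels. Light friction (0.06 N m) holds it where it is left. Bar 12 mm wide, underside 206, top 216 mm above the bench. Starts closed or up to 0.3 short of its stop.
- keeper_knob (a point): Centre of the gripping part of the black upright knob at the bar's free end: 20 mm in diameter, this point 239 mm above the bench, 22 mm below the knob's top and 23 mm above the bar. It lies 165 mm from the hinge axis.
- keeper_hinge (a point): Point on the keeper's vertical hinge axis, at the height of keeper_knob.
- hook_stand: J-hook stand, fixed to the bench: steel foot 130 by 110 by 12 mm, post 18 mm in diameter and 300 mm high at its origin (centre of the foot's underside). At its top a red J-hook of 10 mm round bar points to the stand's own -x.
- hook_seat (a point): Top of the hook bar, middle of its flat 30 mm seat, 275 mm above the bench, 65 mm out from the post along the hook stand's -x; axes as the hook stand's. The upturned tip ends 55 mm farther out (-x), 22 mm above this point. Hook bar lies at y = 0. When the reel hangs, the inside of its rim rests here, hub centre 75 mm below this point.
- label_roll: Bystander: roll of white labels standing on end, 100 mm across, 60 mm high; origin centre of its underside.
- bottle: Bystander: closed pinkish bottle, 60 mm across, 150 mm high; origin centre of its underside.
- screwdriver: Bystander: black electric screwdriver lying down, 230 mm long, about 40 mm high; origin on its underside near the middle, its x axis points along it to the bit.
- parts_bin: Bystander: open yellow bin 150 x 110 x 60 mm; origin centre of its underside.
- kit_box: Bystander: flat red box 160 x 110 x 35 mm; origin centre of its underside.
Not all that is in view belongs to the job. There is more than one size of the empty_reel; the one meant has the size given above.

How it is judged:
By the outcome, as a careful person would: the job done as asked, in the order asked, and still so for the second after the job is handed in, with the robot touching nothing.
It also fails if it takes over 72 s, if anything falls off the work surface, if the arm or the gripper's body presses on something with over 40 N, if the wrist force passes 120 N, or if a joint passes its speed limit or range.

## Working session

There is one attempt and no reset: what is moved stays moved. The work goes in short steps, Python scripts to look and compute and a tool call to move; the robot and the scene stay as the last step left them, time stands still between calls to the robot, and variables do not carry over. Pictures are saved under pics/ and viewed, at most 10 in all, crops included, and the job is handed in when it is done.

Besides the shell and the picture viewer there is one more tool, called as name(argument=value, ...) on one line, values as JSON. carry_out: Moves the arm, as the interface text tells. Its arguments: {"type":"object","properties":{"commands":{"type":"array","items":{"type":"array"}},"squeeze":{"type":"number"}},"required":["commands"]}

```bash
mkdir -p pics; cat > h.py <<'E'
import numpy as np, cv2
from station import ctrl
from scipy.spatial.transform import Rotation as R
def pose():
    o=ctrl.get_obs(); return o,np.array(o["ee_pos"]),R.from_euler('xyz',o["eef_rot"])
def proj(c,P):
    return cv2.projectPoints(np.array(P,float).reshape(-1,1,3),c["rvec"],c["tvec"],c["camera_matrix"],None)[0].reshape(-1,2)
def move(target,rpy):
    o,p,r=pose(); q=R.from_euler('xyz',rpy)
    d=r.inv().apply(np.array(target)-p)*1000; w=(r.inv()*q).as_rotvec()
    print("shift mm",d.round(1),"rotvec",w.round(3)); return d,w
E
python3 - <<'E'
from h import *
o=ctrl.get_obs();print({k:np.round(v,3) for k,v in o.items()},ctrl.grip_depth)
ims=[]
for c in ["scene","side"]:
    d=ctrl.camera(c); cv2.imwrite(f"pics/{c}0.png",d["img"])
    for t in ["empty_reel","full_reel","stand","keeper_knob","keeper_hinge","hook_stand","hook_seat","label_roll","bottle","screwdriver","parts_bin","kit_box"]:
        print(c,t,[(round(x["score"],2),np.round(x["at"],3).tolist(),proj(d,[x["at"]])[0].round().tolist()) for x in ctrl.place_of(t,c)][:3])
E
```

```text
{'time_s': np.float64(0.0), 'qpos': array([ 1.078,  0.3  ,  1.522,  0.   ,  1.321, -0.067]), 'joint_vel': array([-0.001,  0.   ,  0.001,  0.002, -0.   , -0.   ]), 'tau': array([ 1.0000e-03, -5.3181e+01, -3.5273e+01,  7.1000e-02,  2.4000e-02,
       -0.0000e+00]), 'ee_pos': array([0.227, 0.501, 0.205]), 'eef_rot': array([-3.14 , -0.   ,  2.716]), 'force': array([ 0.197,  0.153, -0.187]), 'moment': array([ 0.003,  0.06 , -0.004]), 'grip_force': np.float64(0.0), 'grip_width': np.float64(0.094)} -0.0188
scene empty_reel [(0.85, [0.598, 0.609, 0.066], [390.0, 158.0]), (0.74, [0.506, 0.207, 0.112], [317.0, 214.0]), (0.69, [0.742, 0.036, 0.004], [354.0, 300.0])]
scene full_reel [(0.62, [0.605, 0.228, 0.234], [347.0, 198.0]), (0.6, [0.569, 0.219, 0.108], [335.0, 220.0])]
scene stand [(0.81, [0.543, 0.21, -0.001], [327.0, 237.0])]
scene keeper_knob [(0.59, [0.606, 0.229, 0.236], [348.0, 197.0])]
scene keeper_hinge [(0.86, [0.44, 0.203, 0.239], [297.0, 182.0])]
scene hook_stand [(0.71, [0.615, -0.179, -0.005], [285.0, 338.0])]
scene hook_seat [(0.83, [0.546, -0.19, 0.274], [253.0, 287.0]), (0.
[... 516 characters left out ...]
111], [282.0, 236.0])]
side stand []
side keeper_knob [(0.58, [0.601, 0.23, 0.241], [287.0, 197.0])]
side keeper_hinge [(0.6, [0.441, 0.203, 0.238], [234.0, 225.0])]
side hook_stand [(0.87, [0.607, -0.18, 0.001], [362.0, 366.0])]
side hook_seat [(0.68, [0.574, 0.217, 0.112], [282.0, 236.0]), (0.66, [0.549, -0.196, 0.275], [349.0, 322.0])]
side label_roll [(0.69, [0.739, 0.04, 0.001], [363.0, 284.0])]
side bottle [(0.92, [0.746, 0.257, 0.001], [330.0, 232.0])]
side screwdriver [(0.8, [0.423, -0.128, -0.002], [287.0, 380.0])]
side parts_bin [(0.8, [0.663, -0.407, -0.005], [431.0, 437.0])]
side kit_box [(0.7, [0.483, -0.408, 0.003], [365.0, 472.0]), (0.48, [0.44, 0.201, 0.238], [233.0, 226.0])]
```

View pics/scene0.png

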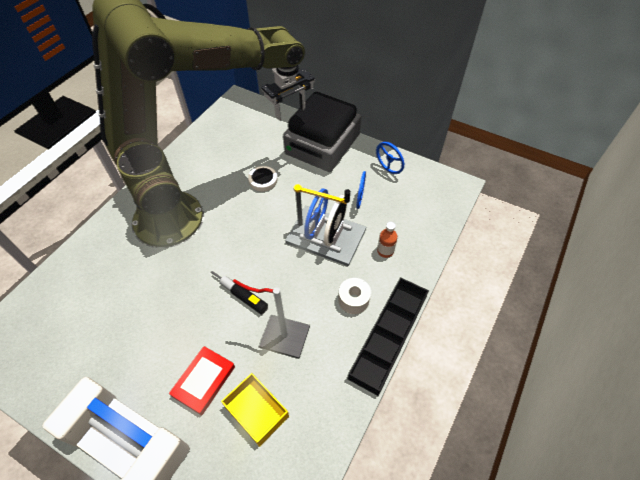

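View pics/side0.png

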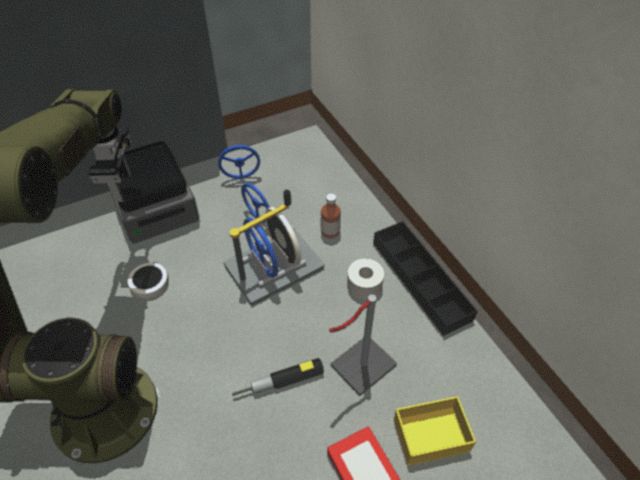

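Three candidates for the blue reel in the scene view: (317,214) in the stand's slot, (361,190) behind it, and (390,158) at the back. The one in the stand fits, because it stands in a slot next to the full disc and its hub is at 112 mm. I'll confirm its size with an overlay of the 178 mm circle.

```bash
python3 - <<'E'
from h import *
d=ctrl.camera("scene"); im=d["img"].copy()
x0,y0,s=270,140,5
big=cv2.resize(im[y0:y0+120,x0:x0+150],None,fx=s,fy=s,interpolation=cv2.INTER_CUBIC)
a=0.105;t=np.linspace(0,2*np.pi,60)
for r,c in((.089,(0,255,0)),(.075,(0,255,255))):
    P=np.array([.506,.2085,.111])+r*np.c_[-np.sin(a)*np.cos(t),np.cos(a)*np.cos(t),np.sin(t)]
    q=(proj(d,P)-[x0,y0])*s
    cv2.polylines(big,[q.astype(np.int32)],True,c,1)
cv2.imwrite("pics/crop1.png",big)
h=np.array([.4405,.203]);k=np.array([.6035,.2295]);print(np.arctan2(*(k-h)[::-1]),np.linalg.norm(k-h))
move([.6035,.2295,.32],[np.pi,0,.16])
E
```

```text
0.16116661782519964 0.16514009204308933
shift mm [-454.8  -91.7 -114.6] rotvec [-0.    -0.     2.556]
```

View pics/crop1.png

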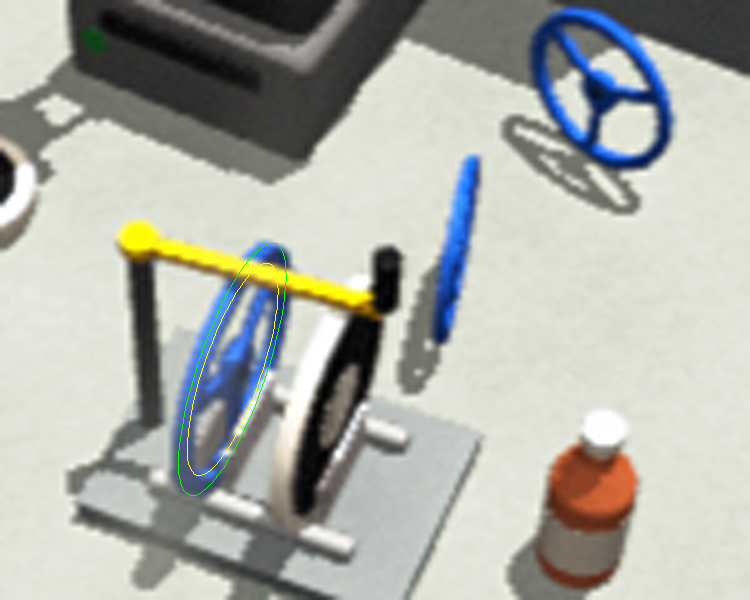

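The crop shows the in-stand reel at crop (235,365). The 178/150 mm circles match its rim, with the keeper bar (yellow) over its top and the knob at (387,275). The other two blue wheels stand off the stand and are not the one meant.

carry_out(commands=[[0.3,[0,0,-57],[0,0,0]],[0.3,[0,0,-57],[0,0,0]],[0.3,[-57,-11.5,0],[0,0,0]],[0.3,[-57,-11.5,0],[0,0,0]],[0.3,[-57,-11.5,0],[0,0,0]],[0.3,[-57,-11.5,0],[0,0,0]],[0.3,[-57,-11.5,0],[0,0,0]],[0.3,[-57,-11.5,0],[0,0,0]],[0.3,[-57,-11.5,0],[0,0,0]],[0.3,[-56,-11,0],[0,0,0]]])

```text
time_s: 2.6
ee_pos: [0.6051, 0.2282, 0.3195]
eef_rot: [3.141, 0.0, 2.716]
force: [-0.4, 1.1, 0.1]
grip_width: 0.0659
grip_force: 0.0
```

carry_out(commands=[[0.3,[0,0,0],[0,0,0.18]],[0.3,[0,0,0],[0,0,0.18]],[0.3,[0,0,0],[0,0,0.18]],[0.3,[0,0,0],[0,0,0.18]],[0.3,[0,0,0],[0,0,0.18]],[0.3,[0,0,0],[0,0,0.18]],[0.3,[0,0,0],[0,0,0.18]],[0.3,[0,0,0],[0,0,0.18]],[0.3,[0,0,0],[0,0,0.18]],[0.3,[0,0,0],[0,0,0.18]]])

```text
time_s: 3.85
ee_pos: [0.6037, 0.2296, 0.3193]
eef_rot: [-3.141, 0.0, 0.91]
force: [-0.3, 0.4, 0.3]
grip_width: 0.0657
grip_force: 0.0
```

carry_out(commands=[[0.3,[0,0,0],[0,0,0.18]],[0.3,[0,0,0],[0,0,0.18]],[0.3,[0,0,0],[0,0,0.18]],[0.3,[0,0,0],[0,0,0.18]],[0.3,[0,0,0],[0,0,0.036]]])

```text
time_s: 4.47
ee_pos: [0.6038, 0.2296, 0.3193]
eef_rot: [3.142, 0.0, 0.159]
force: [0.8, -0.8, -0.6]
grip_width: 0.066
grip_force: 0.0
```

```bash
python3 - <<'E'
from h import *
o=pose()[0];print(o["time_s"],o["qpos"].round(3) if hasattr(o["qpos"],'round') else o["qpos"])
d=ctrl.camera("wrist");cv2.imwrite("pics/w1.png",d["img"])
for t in ["keeper_knob","keeper_hinge","empty_reel","full_reel","stand"]:
    print(t,[(round(x["score"],2),np.round(x["at"],3).tolist(),proj(d,[x["at"]])[0].round().tolist()) for x in ctrl.place_of(t,"wrist")][:2])
move([.6035,.2295,.226],[np.pi,0,.16])
E
```

```text
4.475 [ 0.307  0.479  1.017 -0.     1.645  1.718]
keeper_knob [(0.79, [0.6, 0.23, 0.236], [326.0, 245.0])]
keeper_hinge [(0.28, [0.573, 0.217, 0.112], [334.0, 241.0])]
empty_reel [(0.83, [0.506, 0.209, 0.11], [332.0, 303.0]), (0.62, [0.575, 0.412, 0.071], [155.0, 202.0])]
full_reel [(0.85, [0.57, 0.216, 0.111], [334.0, 244.0])]
stand []
shift mm [-0.3  0.  93.4] rotvec [0.    0.    0.002]
```

View pics/w1.png

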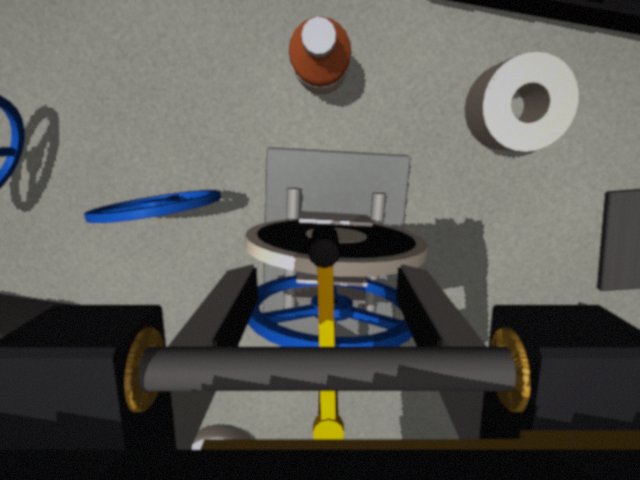

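The wrist view shows the knob at (326,245), centred between the fingers with the bar running down to the hinge at (328,430). I'll go down and cage the knob.

carry_out(commands=[[0.3,[0,0,47],[0,0,0]],[0.3,[0,0,46],[0,0,0]],[0.75,[0,0,0],[0,0,0]],[0.75,[0,0,0],[0,0,0]],[0.75,[0,0,0],[0,0,0]],[0.75,[0,0,0],[0,0,0]]], squeeze=5)

```text
time_s: 5.52
ee_pos: [0.6041, 0.2297, 0.2278]
eef_rot: [-3.141, -0.002, 0.16]
force: [0.4, 0.2, -0.4]
grip_width: 0.0295
grip_force: 0.0
```

carry_out(commands=[[0.75,[-2,-25.3,0],[0,0,-0.155]],[0.75,[-2,-25.3,0],[0,0,-0.155]],[0.75,[-2,-25.3,0],[0,0,-0.155]],[0.75,[-2,-25.3,0],[0,0,-0.155]],[0.75,[-2,-25.3,0],[0,0,-0.155]],[0.75,[-2,-25.3,0],[0,0,-0.155]],[0.75,[-2,-25.3,0],[0,0,-0.155]],[0.75,[-2,-25.3,0],[0,0,-0.155]],[0.75,[0,0,0],[0,0,0]]])

```text
time_s: 6.65
ee_pos: [0.4689, 0.3655, 0.2274]
eef_rot: [3.141, -0.001, 1.401]
force: [-0.2, 0.1, 0.7]
grip_width: 0.0234
grip_force: 0.2
```

```bash
python3 - <<'E'
from h import *
d=ctrl.camera("scene")
for t in ["keeper_knob","keeper_hinge","empty_reel"]:
    print(t,[(round(x["score"],2),np.round(x["at"],3).tolist()) for x in ctrl.place_of(t,"scene")][:3])
E
```

```text
keeper_knob [(0.74, [0.47, 0.361, 0.234])]
keeper_hinge [(0.88, [0.441, 0.202, 0.24])]
empty_reel [(0.79, [0.505, 0.209, 0.114]), (0.67, [0.595, 0.612, 0.067]), (0.47, [0.569, 0.411, 0.069])]
```

carry_out(commands=[[0.45,[0,0,0],[0,0,0]],[0.45,[0,0,0],[0,0,0]],[0.45,[0,0,-45],[0,0,0]],[0.45,[0,0,-45],[0,0,0]],[0.45,[0,0,0],[0,0,-0.14]],[0.45,[0,0,0],[0,0,-0.135]]])

```text
time_s: 7.6
ee_pos: [0.4698, 0.3648, 0.3168]
eef_rot: [3.141, -0.0, 1.679]
force: [0.7, -0.1, -0.5]
grip_width: 0.0517
grip_force: 0.0
```

```bash
python3 - <<'E'
from h import *
print(pose()[1]); move([.5105,.166,.30],[np.pi,0,1.676])
E
```

```text
[0.46984392 0.36480947 0.31681506]
shift mm [-202.    19.    16.8] rotvec [ 0.001 -0.     0.003]
```

carry_out(commands=[[0.45,[-50.5,4.75,0],[0,0,0.003]],[0.45,[-50.5,4.75,0],[0,0,0]],[0.45,[-50.5,4.75,0],[0,0,0]],[0.45,[-50.5,4.75,0],[0,0,0]],[0.45,[0,0,17],[0,0,0]]])

```text
time_s: 8.22
ee_pos: [0.5101, 0.1633, 0.3003]
eef_rot: [3.139, -0.0, 1.668]
force: [0.9, 0.2, 0.2]
grip_width: 0.0517
grip_force: 0.0
```

```bash
python3 - <<'E'
from h import *
d=ctrl.camera("wrist");im=d["img"];
for t in ["empty_reel","full_reel","hook_seat"]:
    print(t,[(round(x["score"],2),np.round(x["at"],3).tolist()) for x in ctrl.place_of(t,"wrist")][:2])
a=.105;t=np.linspace(0,2*np.pi,60);ax=np.array([np.cos(a),np.sin(a),0])
for s in(-.006,.006):
    P=np.array([.506,.209,.111])+s*ax+.089*np.c_[-np.sin(a)*np.cos(t),np.cos(a)*np.cos(t),np.sin(t)]
    cv2.polylines(im,[proj(d,P).astype(np.int32)],True,(0,255,0),1)
cv2.imwrite("pics/w2.png",im)
move([.5105,.166,.162],[np.pi,0,1.676])
E
```

```text
empty_reel [(0.78, [0.507, 0.205, 0.114])]
full_reel [(0.9, [0.573, 0.22, 0.109])]
hook_seat []
shift mm [ -0.8   1.7 137.2] rotvec [-0.001 -0.    -0.003]
```

View pics/w2.png

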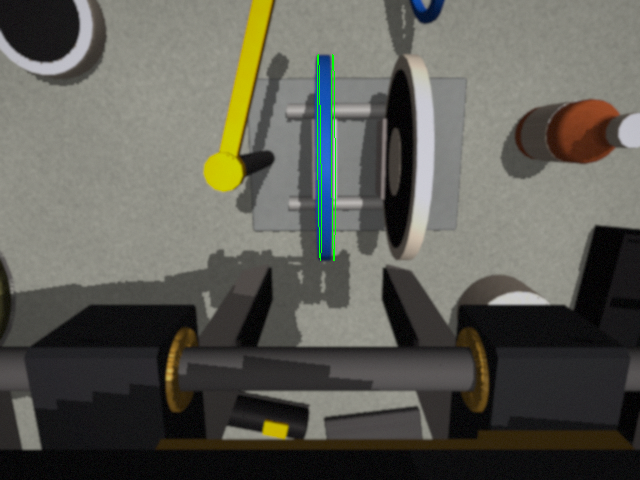

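The overlay fits the reel rim (317–333, 55–260), centred between the fingers, and the bar is clear of both reels. I'll descend and grip.

carry_out(commands=[[0.45,[0,1,46],[0,0,0]],[0.45,[0,0,46],[0,0,0]],[0.45,[0,0,45],[0,0,0]],[0.45,[0,0,0],[0,0,0]]])

```text
time_s: 8.93
ee_pos: [0.5087, 0.1666, 0.1604]
eef_rot: [-3.137, 0.001, 1.673]
force: [-1.0, -0.4, 0.2]
grip_width: 0.0521
grip_force: 0.0
```

carry_out(commands=[[1,[0,0,0],[0,0,0]],[1,[0,0,0],[0,0,0]],[1,[0,0,0],[0,0,0]],[1,[0,0,0],[0,0,0]],[1,[0,0,0],[0,0,0]],[1,[0,0,0],[0,0,0]]], squeeze=40)

```text
time_s: 9.68
ee_pos: [0.5103, 0.1659, 0.1628]
eef_rot: [3.141, -0.0, 1.672]
force: [0.0, -0.3, 3.7]
grip_width: 0.012
grip_force: 39.9
```

carry_out(commands=[[1,[0,0,-15],[0,0,0]],[1,[0,0,-25],[0,0,0]],[1,[0,0,-30],[0,0,0]],[1,[0,0,-30],[0,0,0]],[1,[0,0,-30],[0,0,0]],[1,[0,0,-20],[0,0,0]],[1,[0,0,0],[0,0,0]]])

```text
time_s: 10.55
ee_pos: [0.5103, 0.166, 0.3141]
eef_rot: [3.139, -0.0, 1.672]
force: [0.1, -1.1, -2.9]
grip_width: 0.0117
grip_force: 39.9
```

```bash
python3 - <<'E'
from h import *
ims=[]
for c in ["scene","side"]:
    d=ctrl.camera(c)
    for t in ["empty_reel","hook_seat","hook_stand","full_reel"]:
        print(c,t,[(round(x["score"],2),np.round(x["at"],3).tolist()) for x in ctrl.place_of(t,c)][:3])
    im=d["img"];u,v=proj(d,[[.5,.05,.22]])[0].astype(int)
    ims.append(cv2.resize(im[v-115:v+115,max(0,u-80):max(0,u-80)+160],None,fx=2.5,fy=2.5,interpolation=cv2.INTER_CUBIC))
cv2.imwrite("pics/l.png",np.hstack(ims))
E
```

```text
scene empty_reel [(0.83, [0.599, 0.606, 0.068]), (0.65, [0.506, 0.21, 0.263]), (0.63, [0.568, 0.41, 0.067])]
scene hook_seat [(0.68, [0.543, -0.19, 0.276])]
scene hook_stand [(0.94, [0.617, -0.175, -0.004])]
scene full_reel [(0.97, [0.57, 0.219, 0.112])]
side empty_reel [(0.58, [0.508, 0.21, 0.259]), (0.42, [0.592, 0.607, 0.071]), (0.4, [0.569, 0.41, 0.068])]
side hook_seat [(0.71, [0.55, -0.195, 0.276])]
side hook_stand [(0.57, [0.609, -0.18, 0.003])]
side full_reel [(0.88, [0.572, 0.215, 0.108])]
```

View pics/l.png

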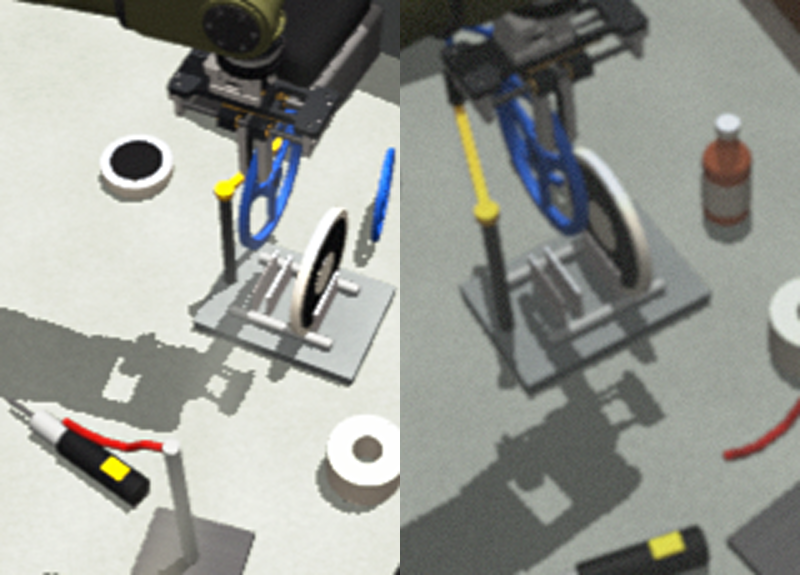

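Both views show the reel held and lifted clear: scene crop (265,190), side crop (545,160). The full reel is still in its slot. I'll carry the reel round the hinge post to in front of the hook tip.

carry_out(commands=[[1,[-30,0,0],[0,0,0]],[1,[-45,0,0],[0,0,0]],[1,[-45,0,0],[0,0,0]],[1,[-42,-25,0],[0,0,0]],[1,[-42,-42,0],[0,0,0]],[1,[-42,-41,0],[0,0,0]],[1,[-42,0,0],[0,0,0]],[1,[-42,0,0],[0,0,0]],[1,[-42,0,0],[0,0,0]],[1,[-39,0,0],[0,0,-0.109]]])

```text
time_s: 12.3
ee_pos: [0.444, -0.2554, 0.3124]
eef_rot: [3.141, 0.0, 1.782]
force: [-0.1, 0.3, -1.2]
grip_width: 0.0118
grip_force: 39.9
```

```bash
cat > m.py <<'E'
from h import *
for c in ["scene","side"]:
    d=ctrl.camera(c)
    for t in ["empty_reel","hook_seat","hook_stand"]:
        print(c,t,[(round(x["score"],2),np.round(x["at"],3).tolist()) for x in ctrl.place_of(t,c)][:4])
E
python3 - <<'E'
from m import *
import json
# fit hook yaw & seat from red pixels (hand-rule: the bar lies in a vertical plane through the post)
from scipy.optimize import least_squares
obs=[]
for c in ["scene","side"]:
    d=ctrl.camera(c); h=cv2.cvtColor(d["img"],cv2.COLOR_BGR2HSV)
    m=((h[...,0]<6)|(h[...,0]>174))&(h[...,1]>150)&(h[...,2]>60)
    box=proj(d,[[x,y,.28] for x in(.46,.63) for y in(-.25,-.14)])
    r=np.zeros_like(m);a,b=box.min(0).astype(int)-8,box.max(0).astype(int)+8
    r[a[1]:b[1],a[0]:b[0]]=1; v,u=np.nonzero(m&r); obs.append((d,np.c_[u,v])); print(len(u))
def curve(p):
    s=np.r_[np.linspace(.02,.08,25),np.linspace(.08,.12,15)]
    z=np.r_[np.full(25,.27),.27+.022*((np.linspace(.08,.12,15)-.08)/.04)]
    return np.c_[p[0]-s*np.cos(p[2]),p[1]-s*np.sin(p[2]),z]
def res(p):
    out=[]
    for d,q in obs:
        c=proj(d,curve(p)); D=np.linalg.norm(q[:,None]-c[None],axis=2)
        out+= [D.min(1),D.min(0)]
    return np.concatenate(out)
f=least_squares(res,[.612,-.179,.21],loss="soft_l1",diff_step=1e-4)
p=f.x;print(p.round(4),"seat",p[:2]-.065*np.array([np.cos(p[2]),np.sin(p[2])]),np.abs(f.fun).mean())
o,q,_=pose();print(q.round(4),o["eef_rot"])
E
```

```text
scene empty_reel [(0.67, [0.435, -0.212, 0.265]), (0.64, [0.594, 0.607, 0.066]), (0.56, [0.569, 0.412, 0.069])]
scene hook_seat [(0.92, [0.546, -0.193, 0.275])]
scene hook_stand [(0.82, [0.618, -0.175, -0.001])]
side empty_reel [(0.75, [0.568, 0.411, 0.066]), (0.68, [0.438, -0.212, 0.264]), (0.63, [0.595, 0.607, 0.07]), (0.33, [0.662, -0.404, -0.002])]
side hook_seat []
side hook_stand [(0.66, [0.608, -0.178, -0.0]), (0.18, [0.421, -0.128, -0.001]), (0.16, [0.536, 0.212, -0.001])]
129
41
[ 0.621  -0.1629  0.3864] seat [ 0.56083856 -0.18742658] 1.4330107030268118
[ 0.4442 -0.2532  0.3127] [3.14118749e+00 3.46711049e-04 1.78142469e+00]
```

```bash
python3 - <<'E'
from h import *
ims=[]
for c in ["scene","side"]:
    d=ctrl.camera(c)
    u,v=proj(d,[[.53,-.2,.27]])[0].astype(int); w,h_,s=80,80,5
    u-=w//2;v-=h_//2
    b=cv2.resize(d["img"][v:v+h_,u:u+w],None,fx=s,fy=s,interpolation=cv2.INTER_CUBIC)
    for a,col in((.21,(0,255,0)),(.33,(255,255,0))):
        e=np.array([np.cos(a),np.sin(a)]);P0=np.array([.611,-.179]) 
        L=[[*(P0-k*e),z] for k,z in((0,.3),(.05,.275),(.08,.275),(.12,.297))]
        cv2.polylines(b,[((proj(d,L)-[u,v]+.5)*s).astype(np.int32)],False,col,1)
    ims.append(b)
cv2.imwrite("pics/hk.png",np.hstack(ims))
E
```

```text
(no output)
```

View pics/hk.png

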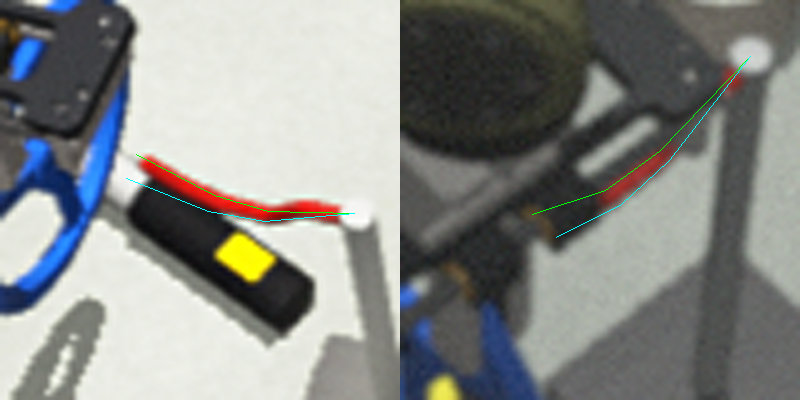

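In the crop the red hook runs from the post top (355,213) to the tip (147,160), which agrees with a yaw of about 0.21–0.25. The tip is not touching the reel. Next I lower to entry height and thread the hook through the window.

carry_out(commands=[[1,[0,0,14],[0,0,0]],[1,[0,0,14],[0,0,0]],[1,[-1,15,0],[0,0,0]],[1,[-1,15,0],[0,0,0]],[1,[-1,15,0],[0,0,0]],[1,[-1,15,0],[0,0,0]],[1,[-1,15,0],[0,0,0]],[1,[0,0,0],[0,0,0]]])

```text
time_s: 13.9
ee_pos: [0.5192, -0.2428, 0.284]
eef_rot: [-3.141, -0.0, 1.782]
force: [-0.6, -0.9, -1.9]
grip_width: 0.0117
grip_force: 39.9
```

```bash
python3 - <<'E'
from h import *
ims=[]
for c in ["scene","side"]:
    d=ctrl.camera(c)
    print([(round(x["score"],2),np.round(x["at"],3).tolist()) for x in ctrl.place_of("empty_reel",c)][:3])
    u,v=proj(d,[[.52,-.2,.25]])[0].astype(int); w,h_,s=80,100,5
    u-=w//2;v-=h_//2
    ims.append(cv2.resize(d["img"][v:v+h_,u:u+w],None,fx=s,fy=s,interpolation=cv2.INTER_CUBIC))
cv2.imwrite("pics/hk2.png",np.hstack(ims))
E
```

```text
[(0.84, [0.594, 0.609, 0.068]), (0.68, [0.509, -0.204, 0.233]), (0.44, [0.57, 0.41, 0.068])]
[(0.66, [0.572, 0.412, 0.071]), (0.59, [0.511, -0.201, 0.235]), (0.59, [0.593, 0.607, 0.069])]
```

View pics/hk2.png

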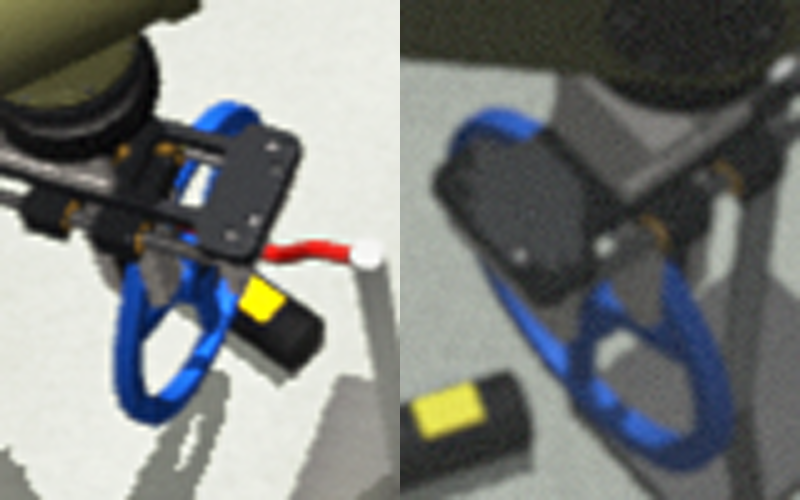

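The hook passes behind the gripper with a red piece visible inside the rim at (190,228), and there is no contact force. So the tip is in the window. I'll continue to the seat and lower.

carry_out(commands=[[1,[-1,13,0],[0,0,0]],[1,[-1,13,0],[0,0,0]],[1,[0,12,0],[0,0,0]],[1,[0,0,12],[0,0,0]],[1,[0,0,10],[0,0,0]],[1,[0,0,5],[0,0,0]],[1,[0,0,0],[0,0,0]]])

```text
time_s: 14.98
ee_pos: [0.5557, -0.2372, 0.2572]
eef_rot: [-3.141, -0.0, 1.781]
force: [-0.5, 0.3, -2.3]
grip_width: 0.0118
grip_force: 39.9
```

```bash
python3 - <<'E'
from h import *
o,p,_=pose();print(p.round(4),np.round(o["force"],1))
for c in ["scene","side"]:
    d=ctrl.camera(c)
    print([(round(x["score"],2),np.round(x["at"],3).tolist()) for x in ctrl.place_of("empty_reel",c)][:3])
E
```

```text
[ 0.5557 -0.2372  0.2572] [-0.5  0.3 -2.3]
[(0.96, [0.543, -0.197, 0.205]), (0.79, [0.598, 0.608, 0.067])]
[(0.97, [0.593, 0.609, 0.069]), (0.9, [0.571, 0.412, 0.07]), (0.89, [0.549, -0.192, 0.206])]
```

carry_out(commands=[[1,[0,0,2],[0,0,0]],[1,[0,0,1.5],[0,0,0]],[1,[0,0,0],[0,0,0]]])

```text
time_s: 15.55
ee_pos: [0.556, -0.2371, 0.2538]
eef_rot: [-3.141, -0.0, 1.781]
force: [-0.4, 1.0, -2.0]
grip_width: 0.0118
grip_force: 39.9
```

carry_out(commands=[[1,[0,0,1.5],[0,0,0]],[1,[0,0,0],[0,0,0]]])

```text
time_s: 15.8
ee_pos: [0.556, -0.2371, 0.2523]
eef_rot: [-3.141, -0.0, 1.781]
force: [0.0, 0.2, -2.4]
grip_width: 0.0117
grip_force: 39.9
```

carry_out(commands=[[1,[0,0,1.5],[0,0,0]],[1,[0,0,0],[0,0,0]]])

```text
time_s: 16.05
ee_pos: [0.5561, -0.2372, 0.2515]
eef_rot: [3.141, 0.0, 1.781]
force: [-0.4, -0.2, 2.7]
grip_width: 0.0116
grip_force: 39.9
```

carry_out(commands=[[1,[0,0,1.5],[0,0,0]],[1,[0,0,0],[0,0,0]]])

```text
time_s: 16.3
ee_pos: [0.5562, -0.2372, 0.2505]
eef_rot: [3.14, 0.001, 1.781]
force: [-1.2, 0.6, 8.5]
grip_width: 0.0117
grip_force: 40.0
```

Contact with the seat. I'll relax the grip, open, and let it settle.

carry_out(commands=[[1,[0,0,-1.5],[0,0,0]],[1,[0,0,0],[0,0,0]],[0.8,[0,0,0],[0,0,0]],[0.7,[0,0,0],[0,0,0]],[0.6,[0,0,0],[0,0,0]],[0.5,[0,0,0],[0,0,0]],[0.5,[0,0,0],[0,0,0]],[0.5,[0,0,0],[0,0,0]]], squeeze=4)

```text
time_s: 17.3
ee_pos: [0.556, -0.2372, 0.2509]
eef_rot: [-3.142, 0.0, 1.781]
force: [0.4, -0.4, 0.0]
grip_width: 0.0467
grip_force: 0.0
```

```bash
python3 - <<'E'
from h import *
o,p,_=pose();print(p.round(4),np.round(o["force"],1),o["grip_width"])
for c in ["scene","side"]:
    d=ctrl.camera(c)
    print([(round(x["score"],2),np.round(x["at"],3).tolist()) for x in ctrl.place_of("empty_reel",c)][:3])
E
```

```text
[ 0.556  -0.2372  0.2509] [ 0.4 -0.4  0. ] 0.04674992306843929
[(0.65, [0.594, 0.608, 0.068]), (0.49, [0.566, 0.411, 0.07]), (0.31, [0.745, 0.257, 0.001])]
[(0.75, [0.548, -0.193, 0.203]), (0.72, [0.59, 0.608, 0.07]), (0.66, [0.57, 0.412, 0.07])]
```

carry_out(commands=[[0.5,[0,0,-20],[0,0,0]],[0.5,[0,0,-45],[0,0,0]],[0.5,[0,0,-45],[0,0,0]],[0.5,[0,0,0],[0,0,0]]])

```text
time_s: 18.0
ee_pos: [0.5565, -0.2374, 0.3645]
eef_rot: [3.137, 0.004, 1.781]
force: [-0.0, 0.3, 0.0]
grip_width: 0.0468
grip_force: 0.0
```

carry_out(commands=[[0.5,[60.6,4,0],[0,0,0]],[0.5,[60.6,4,0],[0,0,0]],[0.5,[60.6,4,0],[0,0,0]],[0.5,[60.6,4,0],[0,0,0]],[0.5,[60.6,4,0],[0,0,0]],[0.5,[60.6,4,0],[0,0,0]],[0.5,[60.6,4,0],[0,0,0]],[0.5,[60.6,4,0],[0,0,0]],[0.5,[60.6,4,0],[0,0,0]],[0.5,[60.6,4,0],[0,0,0]]])

```text
time_s: 19.25
ee_pos: [0.4681, 0.3657, 0.3598]
eef_rot: [-3.14, 0.001, 1.781]
force: [0.4, -0.4, -0.2]
grip_width: 0.0472
grip_force: 0.0
```

carry_out(commands=[[0.5,[0,0,0],[0,0,0.18]],[0.5,[0,0,0],[0,0,0.18]],[0.5,[0,0,0],[0,0,0.02]],[0.5,[0,0,0],[0,0,0]]])

```text
time_s: 19.75
ee_pos: [0.4688, 0.3637, 0.3605]
eef_rot: [-3.141, 0.0, 1.404]
force: [-0.2, -0.2, -1.0]
grip_width: 0.047
grip_force: 0.0
```

```bash
python3 - <<'E'
from h import *
ims=[]
for c in ["scene","side","wrist"]:
    d=ctrl.camera(c)
    for t in ["empty_reel","keeper_knob","keeper_hinge","full_reel"]:
        print(c,t,[(round(x["score"],2),np.round(x["at"],3).tolist()) for x in ctrl.place_of(t,c)][:3])
    if c!="wrist":
        u,v=proj(d,[[.54,-.2,.23]])[0].astype(int); w,h_,s=80,100,3.3
        ims.append(cv2.resize(d["img"][v-50:v+50,u-40:u+40],None,fx=s,fy=s,interpolation=cv2.INTER_CUBIC))
    else: ims.append(cv2.resize(d["img"][:,160:480],(220,330)))
cv2.imwrite("pics/hang.png",np.hstack(ims))
move([.469,.3635,.226],[np.pi,0,1.4])
E
```

```text
scene empty_reel [(0.8, [0.596, 0.606, 0.068]), (0.77, [0.546, -0.195, 0.2]), (0.55, [0.569, 0.41, 0.066])]
scene keeper_knob [(0.8, [0.473, 0.36, 0.234])]
scene keeper_hinge [(0.69, [0.439, 0.201, 0.239])]
scene full_reel [(0.93, [0.57, 0.216, 0.11]), (0.55, [0.471, 0.362, 0.234])]
side empty_reel [(0.81, [0.595, 0.611, 0.067]), (0.74, [0.568, 0.413, 0.069]), (0.6, [0.549, -0.194, 0.199])]
side keeper_knob [(0.86, [0.47, 0.366, 0.239])]
side keeper_hinge [(0.68, [0.441, 0.2, 0.239]), (0.57, [0.75, 0.256, 0.002])]
side full_reel [(0.92, [0.574, 0.216, 0.11]), (0.64, [0.661, -0.407, -0.002])]
wrist empty_reel [(0.74, [0.574, 0.413, 0.07])]
wrist keeper_knob [(0.57, [0.468, 0.362, 0.238])]
wrist keeper_hinge [(0.98, [0.442, 0.201, 0.243])]
wrist full_reel [(0.6, [0.571, 0.219, 0.112])]
shift mm [ -0.3   0.2 135. ] rotvec [-0.     0.     0.001]
```

View pics/hang.png

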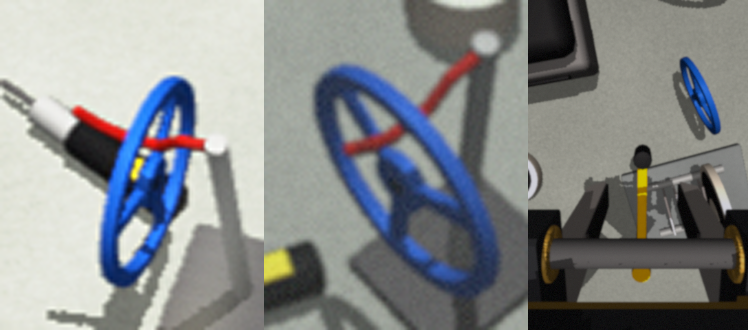

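The reel hangs on the red bar by its rim: scene panel (150,180), side panel (405,180). In the wrist panel the knob at (642,155) sits between the fingers. Now I'll swing the keeper back.

carry_out(commands=[[0.5,[0,0,50],[0,0,0]],[0.5,[0,0,50],[0,0,0]],[0.5,[0,0,34],[0,0,0]],[0.75,[0,0,0],[0,0,0]],[0.75,[0,0,0],[0,0,0]],[0.75,[0,0,0],[0,0,0]]])

```text
time_s: 21.25
ee_pos: [0.4693, 0.3642, 0.2287]
eef_rot: [3.14, -0.002, 1.401]
force: [0.5, -0.4, 0.0]
grip_width: 0.0239
grip_force: 0.0
```

carry_out(commands=[[0.75,[-2,25.3,0],[0,0,0.155]],[0.75,[-2,25.3,0],[0,0,0.155]],[0.75,[-2,25.3,0],[0,0,0.155]],[0.75,[-2,25.3,0],[0,0,0.155]],[0.75,[-2,25.3,0],[0,0,0.155]],[0.75,[-2,25.3,0],[0,0,0.155]],[0.75,[-2,25.3,0],[0,0,0.155]],[0.75,[-1.5,20,0],[0,0,0.125]],[0.75,[0,0,0],[0,0,0]]])

```text
time_s: 22.38
ee_pos: [0.6021, 0.2328, 0.228]
eef_rot: [-3.141, -0.001, 0.19]
force: [-0.5, 0.1, 0.3]
grip_width: 0.0235
grip_force: 0.0
```

carry_out(commands=[[0.75,[0,4,0],[0,0,0.024]],[0.75,[0,3,0],[0,0,0.018]],[0.75,[0,0,0],[0,0,0]]])

```text
time_s: 22.75
ee_pos: [0.6027, 0.2269, 0.227]
eef_rot: [-3.142, -0.0, 0.149]
force: [-0.7, 0.3, 0.7]
grip_width: 0.0236
grip_force: 0.0
```

carry_out(commands=[[0.75,[0,3,0],[0,0,0.018]],[0.75,[0,0,0],[0,0,0]]])

```text
time_s: 23.0
ee_pos: [0.6032, 0.2236, 0.2269]
eef_rot: [3.141, 0.0, 0.13]
force: [0.5, 0.1, -0.4]
grip_width: 0.0234
grip_force: 0.0
```

carry_out(commands=[[0.75,[0,3,0],[0,0,0.018]],[0.75,[0,0,0],[0,0,0]]])

```text
time_s: 23.25
ee_pos: [0.6037, 0.2205, 0.2269]
eef_rot: [3.142, 0.0, 0.112]
force: [1.1, -0.2, 0.4]
grip_width: 0.0237
grip_force: 0.0
```

carry_out(commands=[[0.75,[0,2,0],[0,0,0.012]],[0.75,[0,0,0],[0,0,0]]])

```text
time_s: 23.5
ee_pos: [0.6039, 0.2187, 0.2269]
eef_rot: [3.142, 0.0, 0.1]
force: [-0.8, -0.3, 0.5]
grip_width: 0.0233
grip_force: 0.0
```

carry_out(commands=[[0.75,[0,1.5,0],[0,0,0]],[0.75,[0,0,0],[0,0,0]]])

```text
time_s: 23.75
ee_pos: [0.604, 0.2173, 0.2269]
eef_rot: [-3.141, -0.0, 0.101]
force: [-0.4, 1.1, -0.2]
grip_width: 0.0232
grip_force: 0.4
```

carry_out(commands=[[0.75,[0,1.5,0],[0,0,0]],[0.75,[0,0,0],[0,0,0]]])

```text
time_s: 24.0
ee_pos: [0.6041, 0.2169, 0.227]
eef_rot: [-3.14, -0.0, 0.102]
force: [1.1, 7.4, -0.7]
grip_width: 0.024
grip_force: 4.0
```

carry_out(commands=[[0.75,[0,1,0],[0,0,0]],[0.75,[0,0,0],[0,0,0]]])

```text
time_s: 24.25
ee_pos: [0.6042, 0.2159, 0.2269]
eef_rot: [-3.14, -0.0, 0.102]
force: [0.5, 8.7, -0.7]
grip_width: 0.026
grip_force: 4.0
```

The stop is reached: a 7–9 N reaction, with the finger yielding. I'll back off, open and retreat.

carry_out(commands=[[0.75,[0,-2.5,0],[0,0,0]],[0.45,[0,0,0],[0,0,0]],[0.45,[0,0,0],[0,0,0]],[0.45,[0,0,0],[0,0,0]],[0.45,[0,0,-45],[0,0,0]],[0.45,[0,0,-50],[0,0,0]],[0.45,[0,0,-50],[0,0,0]],[0.45,[0,0,0],[0,0,0]]])

```text
time_s: 25.25
ee_pos: [0.6045, 0.2173, 0.3763]
eef_rot: [-3.14, -0.007, 0.101]
force: [-0.1, -0.4, -0.4]
grip_width: 0.0517
grip_force: 0.0
```

```bash
python3 - <<'E'
from h import *
for c in ["scene","side","wrist"]:
    d=ctrl.camera(c)
    if c=="scene": cv2.imwrite("pics/end.png",d["img"][120:420,130:460])
    for t in ["empty_reel","keeper_knob","keeper_hinge","full_reel"]:
        print(c,t,[(round(x["score"],2),np.round(x["at"],3).tolist()) for x in ctrl.place_of(t,c)][:3])
im=cv2.imread("pics/end.png");cv2.imwrite("pics/end.png",cv2.resize(im,(660,600)))
E
```

```text
scene empty_reel [(0.94, [0.595, 0.61, 0.067]), (0.71, [0.546, -0.194, 0.202]), (0.59, [0.571, 0.41, 0.067])]
scene keeper_knob [(0.84, [0.604, 0.214, 0.231])]
scene keeper_hinge [(0.69, [0.44, 0.2, 0.242]), (0.21, [0.541, 0.212, 0.001])]
scene full_reel [(0.82, [0.569, 0.215, 0.11]), (0.23, [0.75, 0.26, -0.003])]
side empty_reel [(0.83, [0.569, 0.411, 0.071]), (0.7, [0.592, 0.605, 0.072]), (0.68, [0.551, -0.19, 0.202])]
side keeper_knob [(0.82, [0.603, 0.222, 0.24])]
side keeper_hinge [(0.63, [0.439, 0.201, 0.233])]
side full_reel [(0.98, [0.573, 0.219, 0.11]), (0.58, [0.438, 0.203, 0.233])]
wrist empty_reel [(0.79, [0.573, 0.413, 0.07])]
wrist keeper_knob [(0.69, [0.601, 0.219, 0.239])]
wrist keeper_hinge [(0.57, [0.439, 0.201, 0.242])]
wrist full_reel [(0.57, [0.572, 0.218, 0.113])]
```

View pics/end.png

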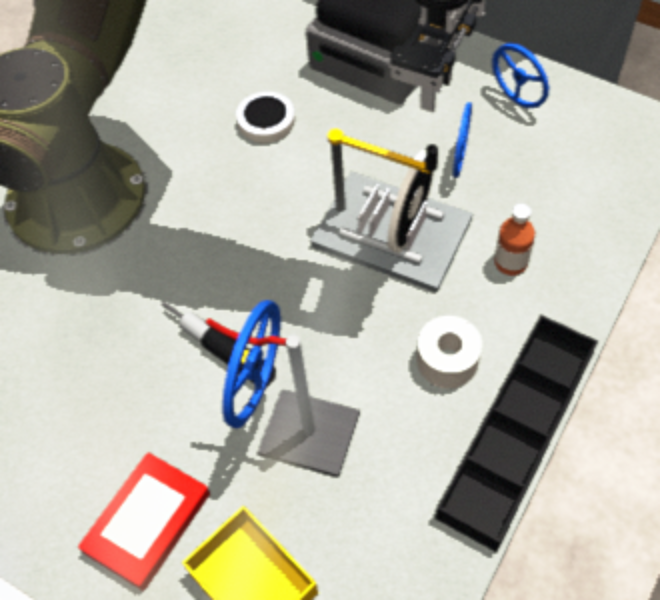

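The final view shows the reel hanging on the red hook (252,360). The bar is closed over the full reel (380,150), the other things are where they were, and the gripper touches nothing.

```bash
python3 -c "
from station import ctrl
print(ctrl.hand_in())"
```

```text
the job is handed in; nothing more can be done
None
```

The job is handed in: the empty blue reel hangs freely by its rim on the red J-hook, the keeper bar is back at its stop over the full reel, and the full reel and bystanders look unmoved in the last picture (robot clock about 25 s; the hand-in returned no verdict).

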